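Litter tray back under the cage

TASK

Put the clean litter tray back in the small wire cage: with the fingertips, slide it along the table through the slot under the cage's front, lip towards you, until it is fully home, then push the black-tabbed keeper across in front of it so that the tray cannot slide out. Only push: do not lift or carry the tray, and leave the other things on the table where they are.

Things in the scene. Friction and masses are not known exactly. Their poses are not given: they have to be found in the camera images.
- cage: Small wire cage on a white base 280 wide (y), 185 deep, 55 high, fixed, placed anew each time. Origin: on the table, middle of the tray slot's mouth, in the base's front face; x points into the cage (the way the tray goes in), y to the left seen from the front, z up. Above the base the wire walls stand 262 wide and 220 high, the front one set back 32 from the base's front face.
- slot_stop (a point): Middle of the stop at the inner end of the tray slot, 130.5 behind the base's front face, 20 above the table. The slot lies at table level under the cage: open in front, straight sided, 196 wide between the base's two solid posts (cage y -98 to 98), 44 high under a bridge. The tray slides on the table itself.
- tray: Loose grey open tray with paper liner, about 0.35 kg, flat on the table before the cage. 190 wide (y), 130 deep (x, without lip), 36 high, walls 3 thick, corners rounded at 8. Origin: centre of its underside; x towards its back end, which goes in first, z up. Fully home: back end at the slot's stop, front wall flush with the base's front face, origin 65 inside it; only the lip stands out.
- tray_lip (a point): Middle of the front edge of the tray's pull lip, 85 in front of the tray's origin (its -x side), 26 above the table. The lip is 110 wide, stands 20 out from the middle of the tray's front wall, and has an upright front face spanning 16 to 36 above the table.
- keeper (a joint): Slide bolt on the front of the cage's left post (+y side of the slot), in m: 0 drawn back clear of the slot, 0.030 (end stop) pushed fully towards the cage's -y; it then reaches 21 mm across the slot, 3.5 in front of the base's front face, and locks the tray in. A tray standing further out blocks it. It moves with about 1.5 N and stays where it is left.
- keeper_tab (a point): Centre of the keeper's black thumb tab, an upright fin 9 thick (along the cage's y, the way it slides), standing 10.5 to 34.5 in front of the base's front face, 14 to 40 above the table. Its axes are the cage's.
- powder_jar: Bystander: white jar with a blue lid, 67 across, 91 high. Origin at the centre of its underside.
- white_carton: Bystander: flat white tablet carton, 42 x 115 x 34 high. Origin at the centre of its underside.
- amber_vial: Bystander: amber vial with a black cap, 32 across, 67 high, to the left of the cage. Origin at the centre of its underside.
- oral_syringe: Bystander: clear oral syringe lying on the table, 26 x 130 x 17 high. Origin at the centre of its underside.
- tape_roll: Bystander: roll of cream tape lying flat, 98 across, 25 high. Origin at the centre of its underside.

How it is judged (in metres and radians):
On the way, in this order (a step that is already met when the one before it is completed fails the run):
1. the tray's back end is through the mouth of the slot, between the posts, the keeper still drawn back (x of tray in the frame of cage above -0.05 m and y of tray in the frame of cage between -0.008 and 0.008 m and value of joint keeper below 0.01 m), for 0.05 s.
2. the tray is fully home, lip outward, the keeper still drawn back (x of tray_lip in the frame of cage below 0 m and x of tray in the frame of cage above 0.061 m and value of joint keeper below 0.012 m), for 0.2 s.
At the end, for the whole second after the job is handed in: The tray lies flat and straight in the slot, lip outward, its front wall flush with the base's front face within 4 mm, at rest; the keeper is pushed at least 22 of its 30 mm across in front of it (x of tray in the frame of cage between 0.061 and 0.07 m and y of tray in the frame of cage between -0.008 and 0.008 m and angle between the x axis of tray and the x axis of cage, either way round below 0.06 rad and x of tray_lip in the frame of cage below 0 m and angle between tray's own z axis and vertical below 0.05 rad and height (world z) of tray below 0.006 m and linear speed of tray below 0.01 m/s and value of joint keeper above 0.022 m); the robot touches nothing.
It fails at once if the tray is lifted or tipped (height (world z) of tray above 0.012 m or angle between tray's own z axis and vertical above 0.12 rad).
It fails at once if a bystander is pushed away or knocked over (distance of any of powder_jar, white_carton, amber_vial, oral_syringe, tape_roll from where it was at the start of the episode above 0.02 m or angle between any of powder_jar, amber_vial's own z axis and vertical above 0.4 rad).
It also fails if it takes over 67 s, if anything falls off the work surface, if the arm or the gripper's body presses on something with over 40 N, if the wrist force passes 120 N, or if a joint passes its speed limit or range.

ROBOT

A 6-joint arm with a two-finger parallel gripper is mounted at the origin on a cart in front of the work surface, level with it; the furniture and walls round the work are solid. World frame = base frame: x ahead of the robot, y to its left, z up, the work surface at z = 0. Lengths are in mm, angles in rad, forces in N, time in s.
With the tool pointing down it reaches from about 400 to 925 mm from the base axis. Payload 12.5 kg.
Tool frame: the origin (TCP) lies midway between the tips of the shut fingers; the grasp point (between the pads) lies 19 mm behind it (env.tcp_to_grasp is the distance from the TCP to the grasp point, in mm); z points along the fingers, y is the line along which they close (so a half turn about z gives the same grasp; the last joint's range is limited). The gripper opens to 95 mm and grips with 3 to 60 N. Pads are 20 mm wide; open, the fingers measure 119 mm over their backs; the gripper's body (75 mm by 180 mm) begins 59 mm behind the grasp point.
Start: joints at [1.029, 0.491, 1.559, -0, 1.092, -0.106], TCP at [263.821, 566.608, 214.661] pointing down, gripper open.
Joint ranges: [-3.1, 3.1], [-0.84, 2.19], [0.05, 2.79], [-1.13, 4.28], [0.06, 2.93], [-2.69, 2.69]. Speed limits (rad/s): [2.22, 2.22, 2.79, 3.14, 3.14, 3.14].

INTERFACE

Orientations are given as [roll, pitch, yaw] about the fixed x, y, z axes, in that order (R = Rz(yaw) Ry(pitch) Rx(roll)).
In Python, from cell import env gives the robot as it stands. The module is installed in compiled form; this text tells all that it offers.
- The arm moves only by the tool step_arm, never from a script. Its argument "plan" is a list that holds one entry, the list of rows, each a list of 5 numbers: the shift along the tool's x, y, z in mm, then the turn about the tool's z in degrees, then the opening, from -1 (shut) to 1 (fully open). A call has 1 to 8 rows; each row is the pose to reach, as a shift and turn from the pose commanded when the call began, along the tool's axes at that moment; what a row does not reach only later rows make up. A row lasts 1/12 s, in which the tool goes at most 41.7 mm and 7.16 degrees, less where a joint would pass 70% of its speed; a pose out of reach is approached as far as the arm can. A call with a gripper value outside its range is refused whole. The fingers move at their own pace and stop on an object; the grip force is fixed at half the most. Time passes only in rows, so rows that repeat a pose let the fingers close. It gives the time, the measured TCP pose, the force, the opening and the grip force at its end, in the units of the state.
- env.state(): the state, without advancing time (a new reading comes with each control period).
- env.read_camera(name): name is "side" or "top"; returns the picture (384x512x3 uint8, blue, green, red); there is no depth.
- env.get_calibration(name): a dict with "K" (3x3 intrinsics, pixels), "D" ([k1, k2, p1, p2, k3] as OpenCV has them; the pictures are not rectified), "extrinsics" (4x4, takes a point from world to camera coordinates). Camera axes: x right, y up, looking along -z (the intrinsics and any distortion apply to the point x, -y, -z); pixel columns grow to the right and rows downward; lengths in mm; the calibration is good to about 2 mm. A picture is of the moment at which its call begins. get_calibration takes no time and is no camera call.
- env.job_done(): hands the job in; it is judged then, once.
The state is a dict: "t": time; "joints": joint angles; "qvel": joint speeds; "tau": joint torques, N m; "eef_pos": TCP position; "tcp_rot": TCP orientation; "ft_force": force on the tool from outside, world axes, zero at the start; "moment": the same for the moment, N m; "opening": opening from 0.0 (shut) to 1.0 (fully open); "grip_force": force on a finger pad.
Only numpy, scipy, OpenCV 4.12 (cv2) and the standard library are available. Lean on these libraries where they do the work, as an engineer would, in place of code of your own. Each camera call takes 0.05 s, during which the arm holds its last target. There are 200 camera calls.

## Working session

There is one attempt and no reset: what is moved stays moved. The work goes in short steps, Python scripts to look and compute and a tool call to move; the robot and the scene stay as the last step left them, time stands still between calls to the robot, and variables do not carry over. Pictures are saved under pics/ and viewed, at most 10 in all, crops included, and the job is handed in when it is done.

Besides the shell and the picture viewer there is one more tool, called as a command line: name --argument value ..., lists and objects as JSON in quotes. step_arm: Moves the arm, as the interface text tells. Its arguments: {"type":"object","properties":{"plan":{"type":"array"}},"required":["plan"]}

```bash
mkdir -p pics; cat > h.py <<'E'
import numpy as np, cv2
from cell import env
def ray(cam,uv):
    c=env.get_calibration(cam);K=np.array(c["K"],float);D=np.array(c["D"],float);E=np.array(c["extrinsics"],float)
    p=cv2.undistortPoints(np.array(uv,float).reshape(-1,1,2),K,D).reshape(-1,2)
    d=np.c_[p[:,0],-p[:,1],-np.ones(len(p))]@E[:3,:3]
    return -E[:3,:3].T@E[:3,3],d
def onz(cam,uv,z):
    o,d=ray(cam,uv);return o+d*((z-o[2])/d[:,2])[:,None]
def proj(cam,P):
    c=env.get_calibration(cam);K=np.array(c["K"],float);D=np.array(c["D"],float);E=np.array(c["extrinsics"],float)
    q=np.array(P,float).reshape(-1,3)@E[:3,:3].T+E[:3,3]
    return cv2.projectPoints(q*[1,-1,-1],np.zeros(3),np.zeros(3),K,D)[0].reshape(-1,2)
E
python3 - <<'E'
from h import *
for n in("top","side"):
    cv2.imwrite(f"pics/{n}0.png",cv2.resize(env.read_camera(n),(800,600),interpolation=cv2.INTER_CUBIC)); print(n,ray(n,[[256,192]]))
s=env.state();print(s["t"],s["eef_pos"],s["tcp_rot"],s["opening"])
E
```

```text
top (array([ 473.36211236,   88.85404943, 1456.89208163]), array([[ 5.76917797e-02,  9.81270426e-04, -9.98382159e-01]]))
side (array([ 327.66093469, 1404.54908869,  576.93577795]), array([[ 0.13485613, -0.91445647, -0.3825721 ]]))
0.1 [263.69766177 566.41556227 214.14997812] [-3.14065931e+00 -1.14271667e-04  2.70577852e+00] 0.9994221031533729
```

View pics/top0.png

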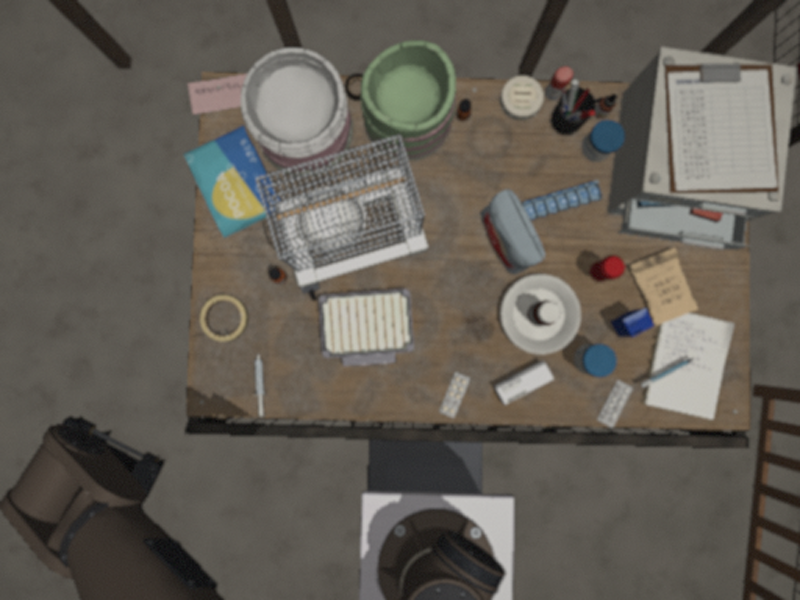

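View pics/side0.png

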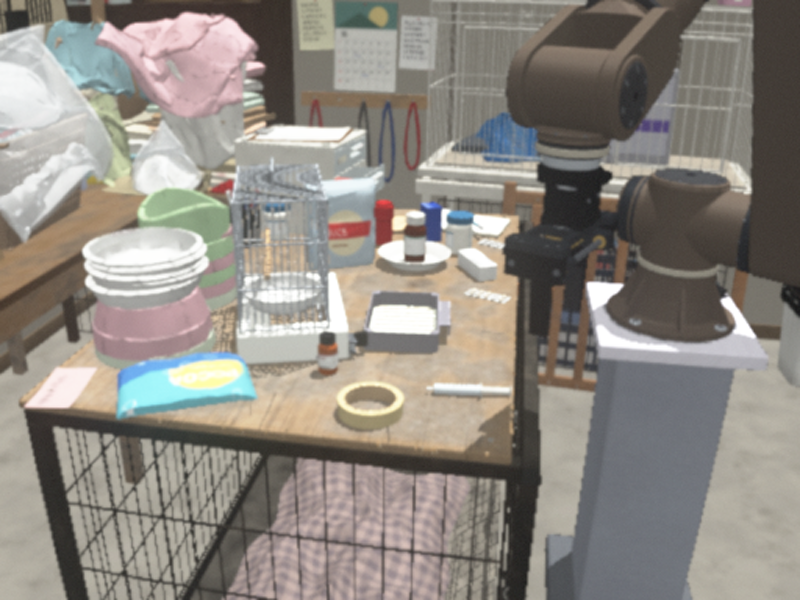

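The top view shows the cage's white front strip from about (297,280) to (427,245), the tray at (322–410, 290–355) with its lip at (370,358), and the black keeper tab near (314,292). The side view confirms the tray sits in front of the slot. I'll zoom in for the exact edges.

```bash
python3 - <<'E'
from h import *
im=env.read_camera("top"); cv2.imwrite("pics/t1.png",cv2.resize(im[140:245,165:285],None,fx=5.6,fy=5.6,interpolation=cv2.INTER_CUBIC))
E
```

```text
(no output)
```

View pics/t1.png

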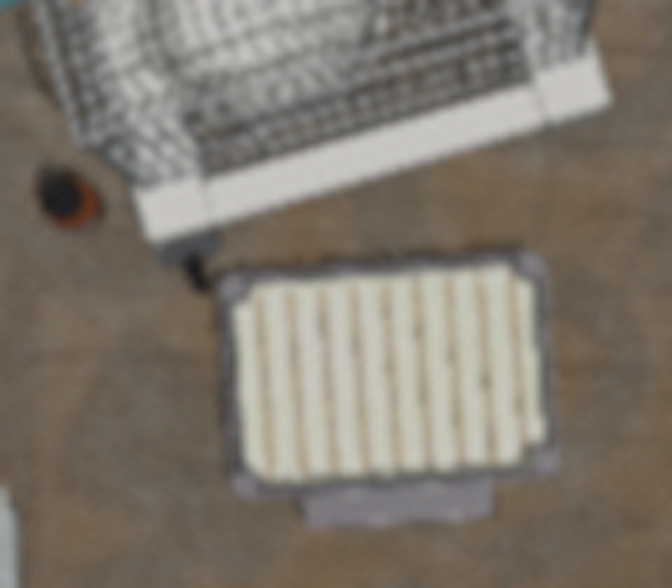

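The crop shows the base's front top edge from (152,243) to (610,100), the tray rim corners at about (220,270), (545,248), (555,468) and (236,494), the lip edge at (305,525)–(490,512), and the tab at about (197,272).

```bash
cat >> h.py <<'E'
def crop(p): return np.array(p,float)/5.6+[165,140]-0.41
def frame(o,x): 
    return o,x,np.array([-x[1],x[0]])
E
python3 - <<'E'
from h import *
im=env.read_camera("top").astype(float);g=im.min(2)
# front edge of base, subpixel by column
E=[]
for u in range(196,270):
    v0=(243+(u-192)*(100-243)/(274-192.0))/5.6+140
    r=np.arange(int(v0)-6,int(v0)+7);c=g[r,u]
    hi,lo=np.median(c[3:5]),np.median(c[-4:])
    k=[i for i in range(4,len(r)-1) if c[i]>=(hi+lo)/2>c[i+1]]
    if k and hi-lo>30: i=k[0];E.append([u,r[i]+(c[i]-(hi+lo)/2)/(c[i]-c[i+1])])
E=np.array(E);P=onz("top",E,55)[:,:2]
vx,vy,x0,y0=cv2.fitLine(P.astype(np.float32),cv2.DIST_HUBER,0,.01,.01).ravel()
d=np.array([vx,vy]);d*=np.sign(d[1]);print(len(E),"dir",d,"resid",np.std((P-[x0,y0])@[-d[1],d[0]]))
n=np.array([d[1],-d[0]])  # cage x
ends=onz("top",crop([[152,243],[610,100]]),55)[:,:2]
t=(ends-[x0,y0])@d;print("ends",ends,"width",t[0]-t[1])
O=np.array([x0,y0])+d*t.mean();print("cage O",O,"yaw",np.degrees(np.arctan2(n[1],n[0])))
T=onz("top",crop([[220,270],[545,248],[555,468],[236,494]]),36)[:,:2]
print("tray",T,"c",T.mean(0))
for i in range(4): e=T[(i+1)%4]-T[i];print(np.linalg.norm(e),np.degrees(np.arctan2(e[1],e[0])))
L=onz("top",crop([[305,525],[490,512]]),36)[:,:2];print("lip",L,L.mean(0))
tab=onz("top",crop([[197,272]]),40)[0,:2]
for nm,p in (("tray",T.mean(0)),("lip",L.mean(0)),("tab",tab)): print(nm,p,"cage",(p-O)@n,(p-O)@d)
E
```

```text
74 dir [-0.3160802  0.9487325] resid 0.28366276507294297
ends [[577.94220785 297.87731035]
 [667.61931317  36.62931778]] width 276.19961839187454
cage O [621.48748727 166.82244643] yaw 18.426037
tray [[564.64891474 260.51056536]
 [582.50281198  71.68696736]
 [454.99875087  62.62966604]
 [435.0264568  246.79364161]] c [509.2942336  160.40521009]
189.66579241039807 -84.59855278795217
127.82535080679875 -175.93679685722608
185.24379186901788 96.18944815725956
130.3462143607408 6.040679508408666
lip [[418.25868412 206.28161695]
 [428.63308415  99.55180293]] [423.44588414 152.91670994]
tray [509.2942336  160.40521009] cage -108.46974694154305 29.373826829865674
lip [423.44588414 152.91670994] cage -192.28383246349574 49.40420794146961
tab [562.8740595  273.34923419] cage -21.937453865001764 119.59196988029501
```

step_arm --plan '[[[-293, -182, 100, -43.4, -1], [-293, -182, 100, -43.4, -1], [-293, -182, 100, -43.4, -1], [-293, -182, 100, -43.4, -1], [-293, -182, 100, -43.4, -1], [-293, -182, 100, -43.4, -1], [-293, -182, 100, -43.4, -1], [-293, -182, 100, -43.4, -1]]]'

```text
t: 0.87
eef_pos: [433.7, 306.5, 124.7]
tcp_rot: [3.141, 0.0, -2.816]
ft_force: [1.2, 0.7, -0.3]
opening: 0.497
grip_force: 0.0
```

step_arm --plan '[[[-9, -32, 60, 0, -1], [-9, -32, 60, 0, -1], [-9, -32, 60, 0, -1], [-9, -32, 60, 0, -1]]]'

```text
t: 1.2
eef_pos: [451.5, 280.1, 64.5]
tcp_rot: [-3.141, -0.002, -2.821]
ft_force: [-0.3, 1.1, 1.4]
opening: 0.217
grip_force: 0.0
```

```bash
cat >> h.py <<'E'
O=np.array([621.5,166.8]);n=np.array([.9487,.3161]);d=np.array([-.3161,.9487])
def tcp():
    s=env.state();p=np.array(s["eef_pos"]);return np.round([(p[:2]-O)@n,(p[:2]-O)@d,p[2],np.degrees(s["tcp_rot"][2])%360],1),s["t"],np.round(s["ft_force"],1)
E
python3 -c "
from h import *
print(tcp())"
```

```text
(array([-125.5,  161.2,   64.5,  198.3]), 1.2, array([-0.3,  1.1,  1.4]))
```

step_arm --plan '[[[0, 0, 30, 0, -1], [0, 0, 52, 0, -1], [0, 0, 52, 0, -1], [0, 0, 52, 0, -1], [0, 0, 52, 0, -1], [0, 0, 52, 0, -1]]]'

```text
t: 1.7
eef_pos: [452.2, 281.4, 14.9]
tcp_rot: [3.141, 0.003, -2.819]
ft_force: [-0.1, 0.3, 0.2]
opening: 0.004
grip_force: 0.0
```

step_arm --plan '[[[0, -8, 0, 0, -1], [0, -16, 0, 0, -1], [0, -21, 0, 0, -1], [0, -26, 0, 0, -1], [0, -31, 0, 0, -1], [0, -36, 0, 0, -1], [0, -36, 0, 0, -1]]]'

```text
t: 2.28
eef_pos: [463.5, 245.7, 13.3]
tcp_rot: [3.141, 0.0, -2.821]
ft_force: [0.5, 0.7, 1.9]
opening: 0.008
grip_force: 0.4
```

```bash
python3 - <<'E'
from h import *
print(tcp())
im=env.read_camera("top"); cv2.imwrite("pics/t2.png",cv2.resize(im[140:245,165:285],None,fx=5.6,fy=5.6,interpolation=cv2.INTER_CUBIC))
E
```

```text
(array([-125. ,  124.8,   13.3,  198.4]), 2.2833, array([0.5, 0.7, 1.9]))
```

View pics/t2.png

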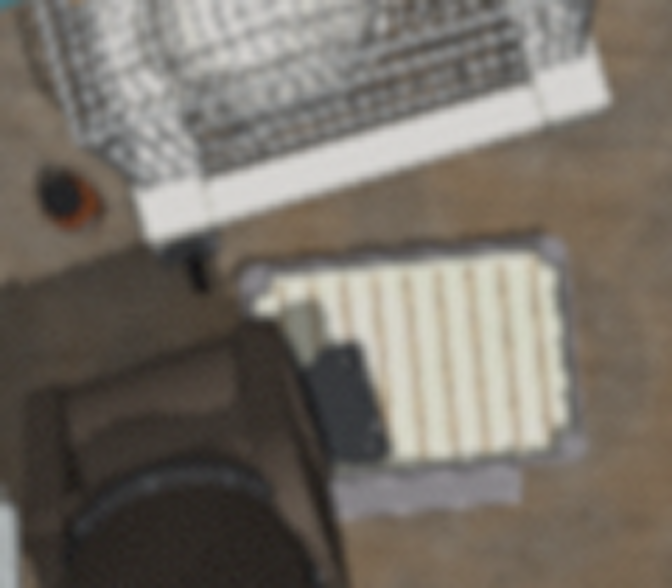

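The tray has moved right and turned slightly. Its back rim now runs from (245,272) to (565,238), and the front right corner is at (582,455).

```bash
cat >> h.py <<'E'
def tray(bl,br,fr,lip=None):
    T=onz("top",crop([bl,br,fr]),36)[:,:2];c=(T[0]+T[2])/2
    a=(T[0]-T[1]);b=T[1]-T[2];f=lambda v:np.degrees(np.arctan2(v[1],v[0]))-18.43
    print("len",np.hypot(*a),np.hypot(*b),"yaw rel",f(a)-90,f(b),"cage",(c-O)@n,(c-O)@d)
E
python3 -c "
from h import *
tray((220,270),(545,248),(555,468))
tray((243,272),(567,236),(584,457))"
```

```text
len 189.66579241039807 127.82535080679875 yaw rel -13.028552787952151 -14.366796857226067 cage -107.60034624718043 30.339245218952055
len 189.805138589829 128.7170095160365 yaw rel -10.553404110256878 -12.610827322334504 cage -109.5118324459782 15.134730505483365
```

step_arm --plan '[[[0, 15, 0, 0, -1], [25, 15, 0, 0, -1], [25, 15, 0, 0, -1], [25, 8, 0, 0, -1], [25, 2, 0, 0, -1], [25, -4, 0, 0, -1], [25, -10, 0, 0, -1], [25, -10, 0, 0, -1]]]'

```text
t: 3.0
eef_pos: [443.3, 227.9, 13.0]
tcp_rot: [-3.142, 0.0, -2.821]
ft_force: [0.8, 0.2, -0.0]
opening: 0.005
grip_force: 0.0
```

step_arm --plan '[[[0, 15, 0, 0, -1], [30, 15, -80, 0, -1], [30, 15, -120, 0, -1], [70, 15, -120, 0, -1], [90, 15, -120, 0, -1], [90, 15, -120, 0, -1]]]'

```text
t: 3.5
eef_pos: [348.1, 213.3, 135.2]
tcp_rot: [-3.142, 0.0, -2.82]
ft_force: [1.3, 1.2, 0.2]
opening: 0.002
grip_force: 0.0
```

```bash
python3 - <<'E'
from h import *
print(tcp())
im=env.read_camera("top"); cv2.imwrite("pics/t3.png",cv2.resize(im[140:245,165:285],None,fx=5.6,fy=5.6,interpolation=cv2.INTER_CUBIC))
E
```

```text
(array([-244.7,  130.5,  135.2,  198.4]), 3.5, array([1.3, 1.2, 0.2]))
```

View pics/t3.png

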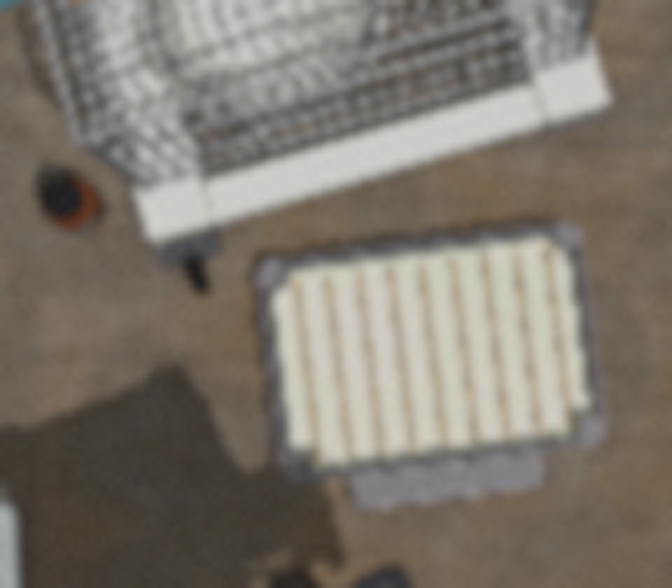

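The tray is now clear of the arm. Its corners are at about BL (255,260), BR (581,222), FR (605,440) and FL (278,477), and the lip runs from (355,508) to (545,486).

```bash
python3 -c "
from h import *
tray((255,262),(581,222),(605,440))
L=onz('top',crop([[355,508],[545,486]]),36)[:,:2]
for l in L: print((l-O)@n,(l-O)@d)"
```

```text
len 191.28816553222543 127.44930955970192 yaw rel -9.895328072773424 -10.756567209645752 cage -104.8031054337799 3.705661547848173
-179.34989196628774 71.21583202195166
-199.137959742614 -37.629045297950356
```

step_arm --plan '[[[-10, -40, 0, 0, -1], [-20, -80, 0, 0, -1], [-30, -120, 0, 0, -1], [-30, -160, 30, 0, -1], [-30, -190, 60, 0, -1], [-30, -190, 90, 0, -1], [-30, -190, 120, 0, -1], [-30, -190, 120, 0, -1]]]'

```text
t: 4.22
eef_pos: [439.7, 43.0, 8.4]
tcp_rot: [3.139, -0.007, -2.822]
ft_force: [0.0, -0.2, -0.8]
opening: 0.002
grip_force: 0.0
```

```bash
python3 -c "
from h import *
print(tcp())"
```

```text
(array([-211.6,  -60. ,    8.4,  198.3]), 4.2167, array([ 0. , -0.2, -0.8]))
```

step_arm --plan '[[[-6, 0, -4, 0, -1], [-12, 0, -4, 0, -1], [-18, 0, -4, 0, -1], [-24, 0, -4, 0, -1], [-30, 0, -4, 0, -1], [-36, 0, -4, 0, -1], [-42, 0, -4, 0, -1], [-42, 0, -4, 0, -1]]]'

```text
t: 4.88
eef_pos: [482.2, 57.7, 17.4]
tcp_rot: [-3.141, 0.002, -2.82]
ft_force: [-0.1, -0.2, 0.5]
opening: 0.006
grip_force: 0.0
```

step_arm --plan '[[[30, 0, 0, 0, -1], [50, 0, -60, 0, -0.3], [80, 30, -110, 0, -0.3], [100, 60, -110, 0, -0.3], [100, 60, -110, 0, -0.3], [100, 60, -110, 0, -0.3]]]'

```text
t: 5.38
eef_pos: [364.1, 83.9, 129.3]
tcp_rot: [-3.141, 0.002, -2.819]
ft_force: [1.0, -0.2, 0.6]
opening: 0.298
grip_force: 0.0
```

```bash
python3 - <<'E'
from h import *
print(tcp())
im=env.read_camera("top"); cv2.imwrite("pics/t4.png",cv2.resize(im[140:245,165:285],None,fx=5.6,fy=5.6,interpolation=cv2.INTER_CUBIC))
E
```

```text
(array([-270.4,    2.7,  129.3,  198.5]), 5.3833, array([ 1. , -0.2,  0.6]))
```

View pics/t4.png

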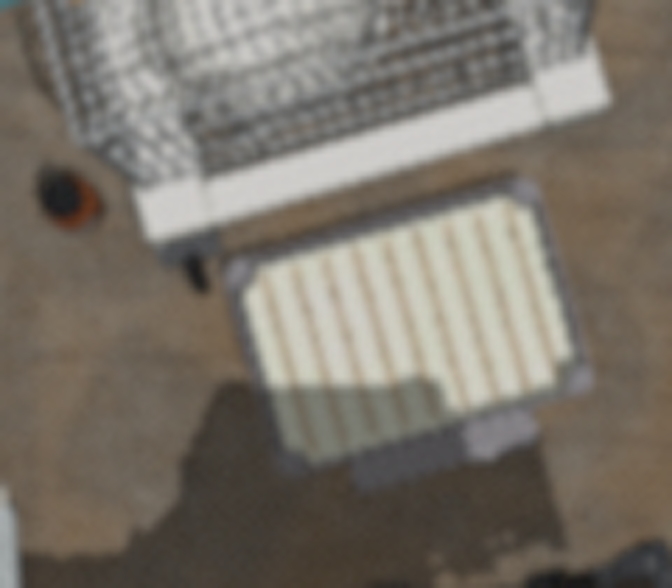

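The tray is now nearly parallel to the cage, with BL (226,260), BR (538,178), FR (590,388), and the lip running from (358,492) to (538,444).

```bash
python3 -c "
from h import *
tray((226,260),(538,178),(591,388))
L=onz('top',crop([[358,492],[538,444]]),36)[:,:2]
for l in L: print((l-O)@n,(l-O)@d)"
```

```text
len 187.9552365430415 126.16342433514127 yaw rel -2.128501930171467 -2.8506054437776314 cage -86.22031333878297 11.09824586892162
-171.01984033749608 66.90779228099733
-174.7709896184327 -40.821060470692274
```

step_arm --plan '[[[-30, 30, 0, 0, -1], [-58, 60, 0, 0, -1], [-86, 90, 0, 0, -1], [-114, 122, 0, 0, -1], [-150, 127, 0, 0, -1], [-170, 127, 0, 0, -1], [-170, 127, 30, 0, -1], [-170, 127, 30, 0, -1]]]'

```text
t: 6.1
eef_pos: [487.8, 256.5, 92.5]
tcp_rot: [-3.141, -0.005, -2.82]
ft_force: [-1.6, -0.1, -1.4]
opening: 0.003
grip_force: 0.0
```

step_arm --plan '[[[0, 0, 30, 0, -1], [0, 0, 60, 0, -1], [0, 0, 83, 0, -1], [0, 0, 83, 0, -1], [0, 0, 83, 0, -1]]]'

```text
t: 6.52
eef_pos: [487.7, 256.3, 13.7]
tcp_rot: [-3.142, -0.003, -2.82]
ft_force: [0.5, 0.6, -0.0]
opening: 0.003
grip_force: 0.0
```

```bash
python3 - <<'E'
from h import *
print(tcp())
im=env.read_camera("top").astype(float).min(2)
# strip ends, along lines parallel to front edge, 6..18 mm behind it at z=55
for b in (8,14,20):
    s=np.arange(-160,160,.5);P=np.c_[O+n*b+s[:,None]*d,np.full(len(s),55)]
    q=proj("top",P).astype(np.float32);v=cv2.remap(im.astype(np.float32),q[:,0].copy(),q[:,1].copy(),cv2.INTER_LINEAR).ravel()
    w=s[v>125];print(b,w.min(),w.max(),v[::40].round())
E
```

```text
(array([-98.6, 127.2,  13.7, 198.4]), 6.5167, array([ 0.5,  0.6, -0. ]))
8 -139.5 135.0 [ 92. 123. 209. 194. 211. 210. 210. 209. 210. 210. 211. 209. 209. 199.
 133.  98.]
14 -139.5 136.0 [ 94. 121. 209. 193. 209. 210. 210. 210. 210. 209. 209. 209. 210. 199.
 134. 100.]
20 -139.5 139.5 [ 93. 124. 209. 195. 207. 205. 206. 208. 208. 206. 206. 209. 209. 195.
 137. 122.]
```

step_arm --plan '[[[0, -8, 0, 0, -1], [0, -13, 0, 0, -1], [0, -17, 0, 0, -1], [0, -21, 0, 0, -1], [0, -25, 0, 0, -1], [0, -25, 0, 0, -1], [0, -25, 0, 0, -1]]]'

```text
t: 7.15
eef_pos: [496.5, 232.8, 14.9]
tcp_rot: [3.142, 0.002, -2.82]
ft_force: [-0.3, -0.1, 1.1]
opening: 0.006
grip_force: 0.1
```

step_arm --plan '[[[0, 20, 0, 0, -1], [0, 25, -40, 0, -0.3], [0, 25, -80, 0, -0.3], [40, 25, -115, 0, -0.3], [80, 15, -115, 0, -0.3], [120, 0, -115, 0, -0.3], [160, -30, -115, 0, -0.3], [170, -60, -115, 0, -0.3]]]'

```text
t: 7.82
eef_pos: [351.1, 126.9, 129.5]
tcp_rot: [3.141, -0.0, -2.817]
ft_force: [2.0, -1.5, -0.4]
opening: 0.345
grip_force: 0.0
```

```bash
python3 - <<'E'
from h import *
print(tcp())
im=env.read_camera("top"); cv2.imwrite("pics/t5.png",cv2.resize(im[140:245,165:285],None,fx=5.6,fy=5.6,interpolation=cv2.INTER_CUBIC))
E
```

```text
(array([-269.1,   47.6,  129.5,  198.6]), 7.8167, array([ 2. , -1.5, -0.4]))
```

View pics/t5.png

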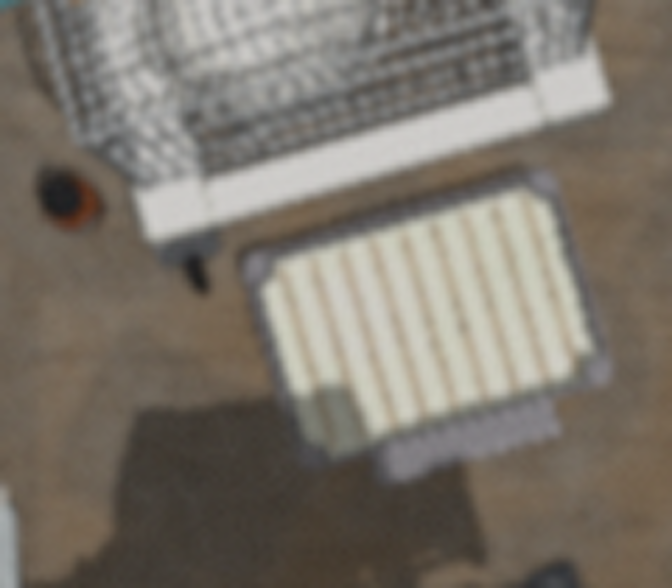

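The tray now has BL (243,253), BR (555,168), FR (610,380), and the lip from (385,482) to (560,433). The strip shows post seams at about (205,212) and (541,108).

```bash
python3 -c "
from h import *
tray((242,254),(556,168),(610,380))
L=onz('top',crop([[385,482],[560,433]]),36)[:,:2]
S=onz('top',crop([[205,212],[541,108]]),55)[:,:2]
for l in np.r_[L,S]: print((l-O)@n,(l-O)@d)"
```

```text
len 189.7342772150786 127.47871567160949 yaw rel -1.5327290729670153 -2.7558006796734507 cage -85.28210004489887 0.1883312919029514
-170.03387999376267 50.295336226431445
-172.39343109993035 -54.86854498301551
8.397271960529146 103.87504070851591
9.741526528211914 -98.64235473584961
```

step_arm --plan '[[[-20, -30, 0, 0, 0.4], [-40, -44, 30, 0, 0.4], [-60, -44, 60, 0, 0.4], [-60, -44, 90, 0, 0.4], [-60, -44, 114, 0, 0.4], [-60, -44, 114, 0, 0.4], [-60, -44, 114, 0, 0.4]]]'

```text
t: 8.45
eef_pos: [425.1, 104.3, 14.7]
tcp_rot: [3.141, -0.003, -2.82]
ft_force: [-0.2, -0.3, 0.1]
opening: 0.692
grip_force: 0.0
```

```bash
python3 -c "
from h import *
print(tcp(),env.state()['opening'])"
```

```text
(array([-206.1,    2.8,   14.7,  198.4]), 8.45, array([-0.2, -0.3,  0.1])) 0.6916743169308599
```

step_arm --plan '[[[-8, -4, 0, 0, 0.4], [-17, -4, 0, 0, 0.4], [-25, -4, 0, 0, 0.4], [-31, -4, 0, 0, 0.4], [-37, -4, 0, 0, 0.4], [-43, -4, 0, 0, 0.4], [-49, -4, 0, 0, 0.4], [-55, -4, 0, 0, 0.4]]]'

```text
t: 9.12
eef_pos: [479.4, 118.4, 15.1]
tcp_rot: [3.141, -0.0, -2.82]
ft_force: [-5.2, -1.6, 3.4]
opening: 0.701
grip_force: 2.4
```

step_arm --plan '[[[-6, 0, 0, 0, 0.4], [-12, 0, 0, 0, 0.4], [-18, 0, 0, 0, 0.4], [-24, 0, 0, 0, 0.4], [-30, 0, 0, 0, 0.4], [-30, 0, 0, 0, 0.4]]]'

```text
t: 9.62
eef_pos: [509.2, 128.0, 15.0]
tcp_rot: [-3.141, 0.002, -2.82]
ft_force: [-0.3, 0.7, -0.2]
opening: 0.697
grip_force: 0.0
```

```bash
python3 - <<'E'
from h import *
print(tcp())
im=env.read_camera("top"); cv2.imwrite("pics/t6.png",cv2.resize(im[140:245,165:285],None,fx=5.6,fy=5.6,interpolation=cv2.INTER_CUBIC))
E
```

```text
(array([-118.8,   -1.3,   15. ,  198.4]), 9.6167, array([-0.3,  0.7, -0.2]))
```

View pics/t6.png

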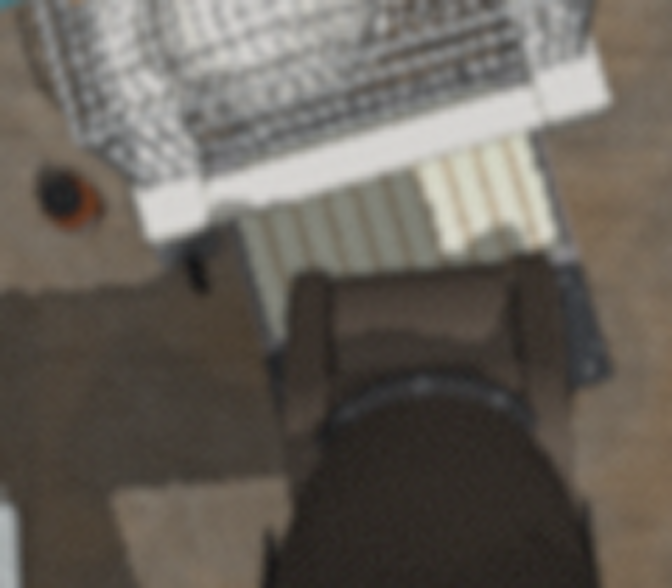

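The tray is passing under the bridge, with its sides at about (237,225) and (545,140) between the seams, and the force is low. I'll keep pushing.

step_arm --plan '[[[-8, 0, 0, 0, 0.4], [-17, 0, 0, 0, 0.4], [-26, 0, 0, 0, 0.4], [-35, 0, 0, 0, 0.4], [-44, 0, 0, 0, 0.4], [-53, 0, 0, 0, 0.4], [-60, 0, 0, 0, 0.4], [-66, 0, 0, 0, 0.4]]]'

```text
t: 10.33
eef_pos: [570.8, 148.7, 15.0]
tcp_rot: [3.142, -0.0, -2.82]
ft_force: [-3.5, -1.2, 3.6]
opening: 0.699
grip_force: 2.1
```

step_arm --plan '[[[-4, 0, 0, 0, 0.4], [-8, 0, 0, 0, 0.4], [-11, 0, 0, 0, 0.4], [-14, 0, 0, 0, 0.4], [-17, 0, 0, 0, 0.4], [-17, 0, 0, 0, 0.4]]]'

```text
t: 10.83
eef_pos: [587.0, 154.0, 15.1]
tcp_rot: [-3.141, 0.001, -2.82]
ft_force: [-1.0, 0.2, 0.4]
opening: 0.7
grip_force: 0.0
```

```bash
python3 -c "
from h import *
print(tcp())"
```

```text
(array([-36.8,  -1.2,  15.1, 198.4]), 10.8333, array([-1. ,  0.2,  0.4]))
```

step_arm --plan '[[[-1.5, 0, 0, 0, 0.4], [-3, 0, 0, 0, 0.4], [-4.5, 0, 0, 0, 0.4], [-6, 0, 0, 0, 0.4], [-6, 0, 0, 0, 0.4]]]'

```text
t: 11.25
eef_pos: [591.8, 155.7, 15.1]
tcp_rot: [3.141, -0.001, -2.82]
ft_force: [-4.3, -2.0, 2.8]
opening: 0.699
grip_force: 2.3
```

step_arm --plan '[[[-1, 0, 0, 0, 0.4], [-2, 0, 0, 0, 0.4], [-2, 0, 0, 0, 0.4], [-2, 0, 0, 0, 0.4]]]'

```text
t: 11.58
eef_pos: [591.8, 155.8, 15.1]
tcp_rot: [3.141, -0.005, -2.82]
ft_force: [-13.1, -5.6, 10.4]
opening: 0.7
grip_force: 7.0
```

step_arm --plan '[[[-1, 0, 0, 0, 0.4], [-2, 0, 0, 0, 0.4], [-2, 0, 0, 0, 0.4], [-2, 0, 0, 0, 0.4]]]'

```text
t: 11.92
eef_pos: [591.8, 155.9, 15.1]
tcp_rot: [3.141, -0.009, -2.82]
ft_force: [-21.4, -9.1, 17.5]
opening: 0.699
grip_force: 11.7
```

step_arm --plan '[[[15, 0, 0, 0, 0.4], [40, 0, 0, 0, 0.4], [60, 30, -80, 0, -1], [60, 70, -120, 0, -1], [60, 110, -120, 0, -1], [60, 140, -120, 0, -1], [60, 140, -120, 0, -1], [60, 140, -120, 0, -1]]]'

```text
t: 12.58
eef_pos: [494.2, 275.4, 137.8]
tcp_rot: [3.14, 0.006, -2.817]
ft_force: [0.2, -0.4, -0.4]
opening: 0.337
grip_force: 0.0
```

```bash
python3 - <<'E'
from h import *
print(tcp())
im=env.read_camera("top"); cv2.imwrite("pics/t7.png",cv2.resize(im[140:245,165:285],None,fx=5.6,fy=5.6,interpolation=cv2.INTER_CUBIC))
E
```

```text
(array([-86.5, 143.2, 137.8, 198.6]), 12.5833, array([ 0.2, -0.4, -0.4]))
```

View pics/t7.png

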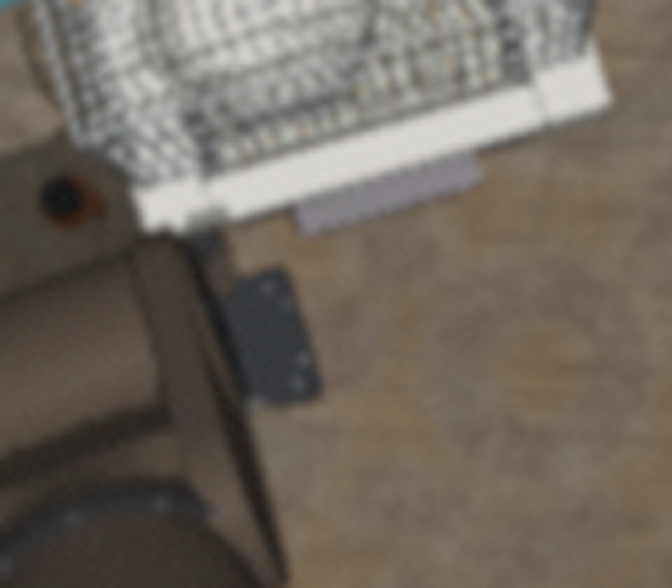

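Only the lip shows, from (305,235) to (480,180). The tray hit the stop with no further motion at 23 N, so it is home. Next is the keeper.

step_arm --plan '[[[-20, 8, 0, 0, -1], [-40, 8, 0, 0, -1], [-62, 8, 0, 0, -1], [-62, 8, 40, 0, -1], [-62, 8, 60, 0, -1], [-62, 8, 60, 0, -1], [-62, 8, 60, 0, -1]]]'

```text
t: 13.22
eef_pos: [551.0, 297.2, 74.2]
tcp_rot: [-3.141, -0.002, -2.821]
ft_force: [-0.5, -0.1, 0.9]
opening: 0.004
grip_force: 0.0
```

```bash
python3 -c "
from h import *
print(tcp(),env.state()['opening'])
L=onz('top',crop([[305,235],[480,180]]),36)[:,:2]
for l in L: print((l-O)@n,(l-O)@d)"
```

```text
(array([-25.7, 146. ,  74.2, 198.4]), 13.2167, array([-0.5, -0.1,  0.9])) 0.0035968398147581066
-19.12463903441838 53.660835466509084
-17.982776159418147 -53.236031073889194
```

step_arm --plan '[[[0, 2, 30, 0, -1], [0, 2, 50, 0, -1], [0, 2, 50, 0, -1], [0, 2, 50, 0, -1], [0, -6, 50, 0, -1], [0, -12, 50, 0, -1], [0, -17, 50, 0, -1], [0, -17, 50, 0, -1]]]'

```text
t: 13.88
eef_pos: [557.2, 280.9, 26.2]
tcp_rot: [3.142, 0.002, -2.821]
ft_force: [-0.3, 0.9, 0.2]
opening: 0.004
grip_force: 0.0
```

step_arm --plan '[[[0, -4, 0, 0, -1], [0, -8, 0, 0, -1], [0, -12, 0, 0, -1], [0, -16, 0, 0, -1], [0, -20, 0, 0, -1], [0, -22, 0, 0, -1], [0, -22, 0, 0, -1]]]'

```text
t: 14.47
eef_pos: [563.3, 260.5, 25.0]
tcp_rot: [-3.142, -0.0, -2.82]
ft_force: [-0.6, -0.0, -0.1]
opening: 0.004
grip_force: 0.0
```

```bash
python3 -c "
from h import *
print(tcp())"
```

```text
(array([-25.6, 107.3,  25. , 198.4]), 14.4667, array([-0.6, -0. , -0.1]))
```

Now to the end stop in small steps.

step_arm --plan '[[[0, -1.5, 0, 0, -1], [0, -3, 0, 0, -1], [0, -4.5, 0, 0, -1], [0, -6, 0, 0, -1], [0, -6, 0, 0, -1]]]'

```text
t: 14.88
eef_pos: [564.4, 256.8, 25.0]
tcp_rot: [3.14, -0.0, -2.82]
ft_force: [-3.9, 12.7, 0.1]
opening: 0.005
grip_force: 6.5
```

step_arm --plan '[[[0, 8, 0, 0, -1], [10, 20, 0, 0, -1], [10, 20, -40, 0, -1], [10, 20, -80, 0, -1], [50, 20, -120, 0, -1], [90, 30, -120, 0, -1], [130, 50, -120, 0, -1], [170, 80, -120, 0, -1]]]'

```text
t: 15.55
eef_pos: [396.7, 270.7, 145.6]
tcp_rot: [-3.141, 0.001, -2.821]
ft_force: [0.3, 1.5, 0.0]
opening: 0.007
grip_force: 0.0
```

step_arm --plan '[[[40, 30, 0, 0, -1], [70, 60, 0, 0, -1], [70, 90, 0, 0, -1], [70, 90, 0, 0, -1], [70, 90, 0, 0, -1]]]'

```text
t: 15.97
eef_pos: [302.7, 335.9, 145.0]
tcp_rot: [-3.142, 0.0, -2.816]
ft_force: [-0.5, -0.7, 0.5]
opening: 0.003
grip_force: 0.0
```

```bash
python3 - <<'E'
from h import *
print(tcp())
im=env.read_camera("top"); cv2.imwrite("pics/t8.png",cv2.resize(im[140:245,165:285],None,fx=5.6,fy=5.6,interpolation=cv2.INTER_CUBIC))
E
```

```text
(array([-249. ,  261.2,  145. ,  198.7]), 15.9667, array([-0.5, -0.7,  0.5]))
```

View pics/t8.png

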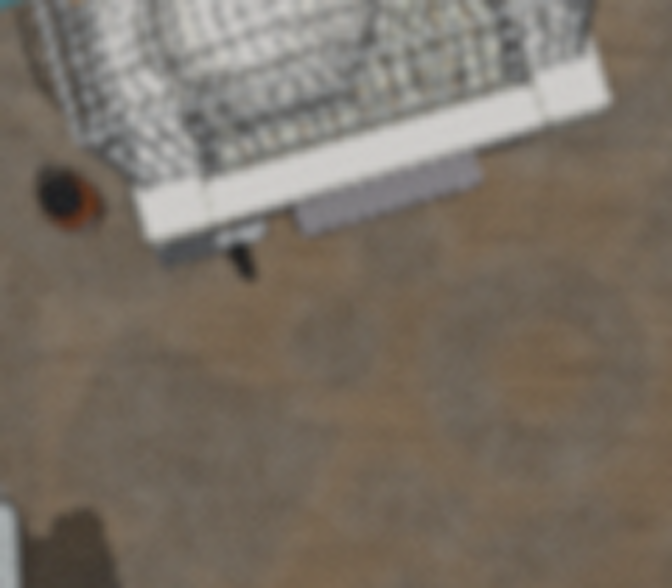

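The keeper tab has moved from about (197,272) to (244,260), roughly 29 mm. Its bolt now crosses the slot at (240,238), the tray lip hasn't moved, and the vial is in its place. I'll hand the job in.

```bash
python3 -c "
from cell import env
print(env.job_done())"
```

```text
the job is handed in; nothing more can be done
None
```

I've handed the job in: the tray was pushed against the slot's stop, the keeper was pushed to its end stop (about 29 mm by camera), and the arm ended clear; the hand-in returned no verdict.

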